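Turn the walnut leaf of a laminate sample book

ROBOT

A 7-joint arm with a two-finger parallel gripper is mounted at the origin on a cart in front of the work surface, level with it; the furniture and walls round the work are solid. World frame = base frame: x ahead of the robot, y to its left, z up, the work surface at z = 0. Lengths are in m, angles in rad, forces in N, time in s.
With the tool pointing down it reaches from about 0.4 to 0.85 m from the base axis. Payload 10.4 kg.
Tool frame: the origin (TCP) lies midway between the tips of the shut fingers; the grasp point (between the pads) lies 19 mm behind it (r.grasp_offset is the distance from the TCP to the grasp point, in m); z points along the fingers, y is the line along which they close (so a half turn about z gives the same grasp; the last joint's range is limited). The gripper opens to 87 mm and grips with 3 to 60 N. Pads are 19 mm wide; open, the fingers measure 117 mm over their backs; the gripper's body (75 mm by 190 mm) begins 51 mm behind the grasp point.
Start: joints at [1.159, 0.332, -0.065, 1.46, 0.022, 1.35, -0.088], TCP at [0.237, -0.578, 0.223] pointing down, gripper open.
Joint ranges: [-2.6, 2.6], [-0.5, 2.12], [-1.47, 1.34], [0.16, 2.42], [-1.27, 4.41], [0.06, 2.06], [-2.6, 2.6]. Speed limits (rad/s): [2.22, 2.22, 2.79, 2.79, 3.14, 3.14, 3.14].

INTERFACE

Orientations are given as a unit quaternion [x, y, z, w].
In Python, from bench import r gives the robot as it stands.
- The arm moves only by the tool drive_tool, never from a script. Its argument "moves" is a list that holds one entry, the list of rows, each a list of 7 numbers: the shift along the tool's x, y, z in m, then the turn, a rotation vector about the tool's x, y, z in rad, then the opening, from 0 (shut) to 1 (fully open). In form: [[[tx, ty, tz, ax, ay, az, jaw], ...]]. A call has 1 to 10 rows; each row shifts and turns the commanded pose from where the row before left it, along the tool's axes as they then stand; what a row does not reach is not made up. A row lasts 1/10 s, in which the tool goes at most 50 mm and 8.59 degrees, less where a joint would pass 70% of its speed; a pose out of reach is approached as far as the arm can. A call is refused whole if a number of a shift passes 0.05 or a number of a turn 0.15, either way. A call with a gripper value outside its range is refused whole. The fingers move at their own pace and stop on an object; "squeeze" is the grip in N (left out, the last holds). Time passes only in rows, so rows that do not move let the fingers close. It gives the time, the measured TCP pose, the force, the opening and the grip force at its end, in the units of the state.
- r.read_state(): the state, without advancing time (a new reading comes with each control period).
- r.camera(name): name is "side" or "top" or "wrist"; returns the picture (420x560x3 uint8, red, green, blue); there is no depth.
- r.camera_info(name): a dict with "mtx" (3x3 intrinsics, pixels), "rvec" (rotation vector, rad) and "tvec" (3), from world to camera coordinates, as OpenCV has them; the wrist camera has in their place "T_tool_cam" (4x4, takes a point from camera to tool coordinates, whose origin is the TCP and whose axes are the flange's). Camera axes: x right, y down, z forward; pixel columns grow to the right and rows downward; lengths in m; the calibration is good to about 2 mm. A picture is of the moment at which its call begins: read the wrist's pose just before it. camera_info takes no time and is no camera call.
- r.close_job(): hands the job in; it is judged then, once.
Trained networks look in the newest picture that a camera, given by its name, has taken for a name from the list of things; names that differ only in an ending like _2 or _b are one class to them, and where a whole thing is asked for, a point or a joint stands for the part that bears it (a point fixed in the world has none). Each returns a list of dicts, best first, with "conf" (0 to 1); they miss things now and then, are a little off and sometimes report something else, mostly with a low value. They report only what shows in the picture. A call takes as long as a camera call.
- r.find_in(camera, query): "bbox" ([left, top, right, bottom] in pixels, round what is visible of it).
- r.place_of(camera, query): "at" ([column, row] in pixels: a listed point, or the origin of a listed thing).
The state is a dict: "time": time; "joint_positions": joint angles; "joint_vel": joint speeds; "joint_torque": joint torques, N m; "ee_pos": TCP position; "eef_rot": TCP orientation; "ft_force": force on the tool from outside, world axes, zero at the start; "torque": the same for the moment, N m; "width": finger opening in m; "grip_force": force on a finger pad.
Only numpy, scipy, OpenCV 4.12 (cv2) and the standard library are available. Lean on these libraries where they do the work, as an engineer would, in place of code of your own. Each camera call takes 0.05 s, during which the arm holds its last target. There are 200 camera calls.

TASK

A ring-bound book of rigid laminate samples lies open on the worktop, its dark walnut leaf left standing half raised from the right-hand pile. Without gripping it, push the walnut leaf over the spine with your fingertips and gently press it down flat on the left-hand pile, so that the light oak sample lies open to view on the right; then take the hand away. Leave the oak leaf lying where it is, and do not disturb the loose stop pin, orange plug and collet nut beside the book.

Things in the scene. Friction and masses are not known exactly. Their poses are not given: they have to be found in the camera images.
- sample_book: Open sample book, fixed to the worktop: grey base 150 mm along the spine, 270 across, 12 high; three steel rings along the middle, up to 41 mm high. Left pile: fixed blue leaf; right pile: light oak leaf; tops 18.5 mm above the worktop. Origin: centre of its underside, on the worktop; x along the spine away from the robot, y across to the left pile, z up. Turned by up to 0.4 rad.
- spine (a point): The middle of the hinge line on which the leaves turn, on the book 22.5 mm above the worktop; same axes as sample_book (x along the hinge line, y to the left pile, z up).
- walnut_edge (a point): Middle of the walnut leaf's free edge, 125 mm from the hinge line, at half its thickness. The leaf is a rigid plate, dark walnut face, white back (the side to push on), 140 mm along the spine, 6 mm thick, reaching from 9 to 125 mm from the hinge line, 0.12 kg; its mid-plane passes through the hinge line.
- walnut_leaf (a joint): Angle of the walnut leaf about the hinge line, rad: 0 = flat on the right pile, pi/2 = upright, pi = flat on the left pile (end stop, mid-plane 22.5 mm above the worktop, white back up). Starts between 0.7 and 1.1. Stiff hinge: the leaf stays wherever it is left and must be pushed all the way down; 1 to 2 N at its free edge moves it.
- oak_leaf (a joint): Angle of the light oak leaf about the same hinge line, rad: 0 = flat on the right-hand pile, where it lies and has to stay. Same size as the walnut leaf, stiff hinge.
- stop_pin: Loose steel stepped stop pin standing upright beyond the far end of the book, 30 mm wide, 63 mm high; origin at the centre of its underside, z up. To be left alone.
- orange_plug: Loose orange plug standing beyond the far end of the book, 35 mm wide, 37 mm high; origin at the centre of its underside, z up. To be left alone. It and the stop pin may have changed places.
- collet_nut: Loose black ring nut with steel inlays lying left of the book, 53 mm wide, 22 mm high; origin at the centre of its underside, z up. To be left alone.

How it is judged:
On the way:
1. the walnut leaf is pushed past upright (value of joint walnut_leaf above 1.65 rad), for 0.05 s.
At the end, for the whole second after the job is handed in: The walnut leaf lies flat on the left-hand pile (within 0.08 rad, about 10 mm at its free edge), the oak leaf lies flat on the right-hand pile (within 0.06 rad), and the stop pin, orange plug and collet nut stand upright within 15 mm of where they were (value of joint walnut_leaf above 3.06 rad and value of joint oak_leaf below 0.06 rad and distance of each of stop_pin, orange_plug, collet_nut from where it was at the start of the episode below 0.015 m and angle between each of stop_pin, orange_plug, collet_nut's own z axis and vertical below 0.3 rad and linear speed of each of stop_pin, orange_plug, collet_nut below 0.02 m/s); the robot touches nothing.
It fails at once if the stop pin, orange plug or collet nut is shifted by more than 15 mm, lifted or tipped (distance of any of stop_pin, orange_plug, collet_nut from where it was at the start of the episode above 0.015 m or angle between any of stop_pin, orange_plug, collet_nut's own z axis and vertical above 0.3 rad).
It fails at once if the book is pressed with more than 50 N (contact force between any of the fingers, the arm and sample_book above 50 N).
It fails at once if the walnut leaf is pinched: fingers press on its face and on its back at once (contact force between the fingers and walnut_leaf_c1 above 2 N and contact force between the fingers and walnut_leaf_c0 above 2 N).
It fails at once if the walnut leaf is flung over (faster than 5 rad/s) (velocity of joint walnut_leaf above 5 rad/s).
It fails at once if the oak leaf is raised by more than 0.15 rad (value of joint oak_leaf above 0.15 rad).
It also fails if it takes over 34 s, if anything falls off the work surface, if the arm or the gripper's body presses on something with over 40 N, if the wrist force passes 120 N, or if a joint passes its speed limit or range.

## Working session

There is one attempt and no reset: what is moved stays moved. The work goes in short steps, Python scripts to look and compute and a tool call to move; the robot and the scene stay as the last step left them, time stands still between calls to the robot, and variables do not carry over. Pictures are saved under pics/ and viewed, at most 10 in all, crops included, and the job is handed in when it is done.

Besides the shell and the picture viewer there is one more tool, called after "Request:" as name([rows], argument=value, ...), one row to a line, values as JSON. drive_tool: Moves the arm, as the interface text tells. Its arguments: {"type":"object","properties":{"moves":{"type":"array"},"squeeze":{"type":"number"}},"required":["moves"]}

```bash
mkdir -p pics
python3 - <<'E'
from bench import r
import cv2,numpy as np
s=r.read_state();print(s['time'],s['ee_pos'],s['eef_rot'],s['ft_force'],s['width'])
ims=[]
for c in('top','side'):
    im=r.camera(c);ims.append(im)
    for q in('sample_book','spine','walnut_edge','walnut_leaf','stop_pin','orange_plug','collet_nut'):
        print(c,q,[(np.round(d['at']),round(d['conf'],2)) for d in r.place_of(c,q)[:2]])
    i=r.camera_info(c);print({k:np.round(v,4).tolist() for k,v in i.items() if k in('mtx','rvec','tvec')})
    cv2.imwrite(f'pics/{c}.png',im[:,:,::-1])
E
```

```text
0.0 [ 0.23675879 -0.57799516  0.22176047] [ 9.81164183e-01  1.93174362e-01 -1.73176056e-04 -6.94092817e-04] [ 0.18270398 -0.37941505 -0.63509414] 0.08708956245438558
top sample_book [(array([252., 242.]), 0.71)]
top spine [(array([252., 242.]), 0.56)]
top walnut_edge [(array([286., 236.]), 0.75)]Traceback (most recent call last):
  File "<stdin>", line 8, in <module>
ValueError: it knows: collet_nut, orange_plug, sample_book, spine, stop_pin, walnut_edge
```

Run:
```python
from bench import r
import cv2,numpy as np
P={}
for c in('top','side'):
    im=r.camera(c); cv2.imwrite(f'pics/{c}.png',im[:,:,::-1])
    i=r.camera_info(c);K,rv,tv=[np.array(i[k],float) for k in('mtx','rvec','tvec')]
    R=cv2.Rodrigues(rv)[0];C=-R.T@tv.ravel();print(c,'cam at',C.round(3))
    for q,z in(('sample_book',0),('spine',.0225),('walnut_edge',None),('stop_pin',0),('orange_plug',0),('collet_nut',0)):
        for d in r.place_of(c,q)[:1]:
            ray=R.T@np.linalg.inv(K)@np.r_[d['at'],1]
            P.setdefault(q,[]).append((C,ray/np.linalg.norm(ray)))
            print(c,q,np.round(d['at']),round(d['conf'],2),(C+ray*(z-C[2])/ray[2]).round(3) if z is not None else '')
for q,l in P.items():
    if len(l)==2:
        A=sum(np.eye(3)-np.outer(d,d) for _,d in l);b=sum((np.eye(3)-np.outer(d,d))@C for C,d in l)
        print('tri',q,np.linalg.solve(A,b).round(4))
print(r.read_state()['time'])
```

```text
top cam at [0.391 0.102 1.002]
top sample_book [251. 242.] 0.64 [0.514 0.135 0.   ]
top spine [250. 240.] 0.8 [0.514 0.135 0.022]
top walnut_edge [285. 234.] 0.66 
top stop_pin [280. 181.] 0.67 [0.63  0.079 0.   ]
top orange_plug [213. 184.] 0.78 [0.624 0.207 0.   ]
top collet_nut [149. 229.] 0.96 [0.539 0.323 0.   ]
side cam at [0.449 0.788 0.615]
side sample_book [304. 243.] 0.9 [0.512 0.142 0.   ]
side spine [304. 235.] 0.92 [0.514 0.142 0.022]
side stop_pin [255. 216.] 0.59 [0.628 0.079 0.   ]
side orange_plug [242. 258.] 0.8 [0.624 0.21  0.   ]
side collet_nut [276. 309.] 0.59 [0.536 0.316 0.   ]
tri sample_book [ 0.5138  0.1353 -0.0058]
tri spine [0.5147 0.1356 0.0164]
tri stop_pin [6.285e-01 7.940e-02 5.000e-04]
tri orange_plug [ 0.6243  0.2073 -0.0026]
tri collet_nut [0.5363 0.3216 0.0076]
0.9
```

View pics/top.png

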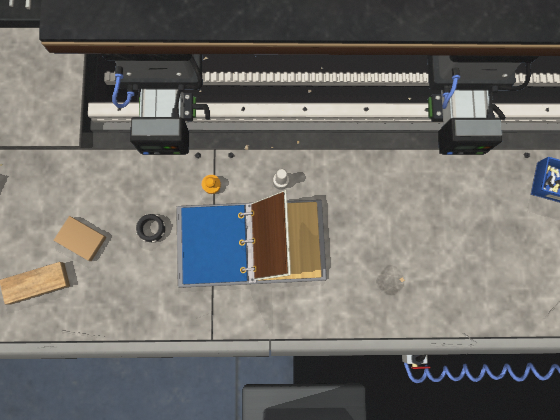

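View pics/side.png

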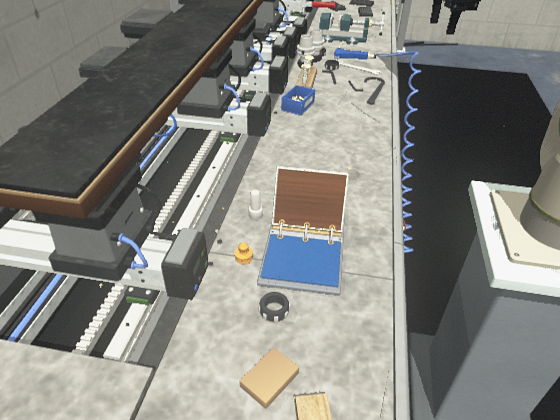

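The top view shows the book turned by only about 0.05 rad. Its base corners are at (178,206), (180,286), (324,197) and (327,279), and the leaf's free edge runs from (286,192) to (288,277). The side view shows the walnut face towards the camera, with pin, plug and nut clear of the left/right push path. Next I work out the leaf angle and the approach.

Run:
```python
from bench import r
import cv2,numpy as np
from scipy.spatial.transform import Rotation as Ro
i=r.camera_info('top');K,rv,tv=[np.array(i[k],float) for k in('mtx','rvec','tvec')]
R=cv2.Rodrigues(rv)[0];C=-R.T@tv.ravel()
def hit(p,z):
    d=R.T@np.linalg.inv(K)@np.r_[p,1];return C+d*(z-C[2])/d[2]
a=[hit(p,.012) for p in((178,206),(180,286),(324,197),(327,279))]
c=sum(a)/4;e=(a[0]+a[1]-a[2]-a[3])/2;yaw=np.arctan2(-e[0],e[1]);print('base centre',c.round(4),'w',np.linalg.norm(e),'yaw',yaw)
yd=np.array([-np.sin(yaw),np.cos(yaw),0]);S=np.array([.514,.137,.0225])
for th in np.arange(.6,1.3,.1):
    P=S+.125*(-yd*np.cos(th)+np.array([0,0,np.sin(th)]))
    print(round(th,1),cv2.projectPoints(P,rv,tv,K,None)[0].ravel().round(1),P.round(3))
s=r.read_state();T=Ro.from_quat(s['eef_rot'])
G=np.array([.514,.137,.16])-.155*yd
print('tool shift',T.inv().apply(G-s['ee_pos']).round(3),G.round(3))
Tg=Ro.from_matrix(np.c_[np.cross(yd,[0,0,1]),-yd,[0,0,-1]])
print('turn',(T.inv()*Tg).as_rotvec().round(3))
```

```text
base centre [0.513  0.1318 0.012 ] w 0.26849157270559443 yaw 0.049779034857509036
0.6 [309.  231.7] [0.519 0.034 0.093]
0.7 [304.9 231.1] [0.519 0.042 0.103]
0.8 [300.2 230.6] [0.518 0.05  0.112]
0.9 [294.7 230.2] [0.518 0.059 0.12 ]
1.0 [288.7 229.9] [0.517 0.07  0.128]
1.1 [282.2 229.7] [0.517 0.08  0.134]
1.2 [275.1 229.6] [0.516 0.092 0.139]
tool shift [ 0.476 -0.411  0.063] [ 0.522 -0.018  0.16 ]
turn [ 0.    -0.     0.339]
```

Request:
drive_tool([
  [[0.035,-0.03,0.003,0,0,0,0],[0.035,-0.03,0.003,0,0,0,0],[0.035,-0.03,0.003,0,0,0,0],[0.035,-0.03,0.003,0,0,0,0],[0.035,-0.03,0.003,0,0,0,0],[0.035,-0.03,0.003,0,0,0,0],[0.035,-0.03,0.003,0,0,0,0],[0.035,-0.03,0.003,0,0,0,0],[0.035,-0.03,0.003,0,0,0,0],[0.035,-0.03,0.003,0,0,0,0]],
])

```text
time: 1.9
ee_pos: [0.4477, -0.1664, 0.1928]
eef_rot: [0.981, 0.193, 0.0, 0.0]
ft_force: [0.4, 0.1, 0.7]
width: 0.015
grip_force: 0.0
```

Request:
drive_tool([
  [[0.03,-0.025,0.008,0,0,0,0],[0.03,-0.025,0.008,0,0,0,0],[0.03,-0.025,0.008,0,0,0,0],[0.025,-0.02,0.008,0,0,0,0],[0,0,0,0,0,0.113,0],[0,0,0,0,0,0.113,0],[0,0,0,0,0,0.113,0],[0,0,0,0,0,0,0]],
])

```text
time: 2.7
ee_pos: [0.5176, -0.0365, 0.1606]
eef_rot: [1.0, 0.024, 0.0, 0.0]
ft_force: [-0.2, 0.1, -0.3]
width: 0.0004
grip_force: 0.0
```

Request:
drive_tool([
  [[0,0,0.03,0,0,0,0],[0,0,0.025,0,0,0,0],[0,-0.03,0,0,0,0,0],[0,-0.03,0,0,0,0,0],[0,0,0,0,0,0,0]],
])

```text
time: 3.2
ee_pos: [0.5142, 0.0278, 0.1058]
eef_rot: [1.0, 0.029, 0.0, -0.001]
ft_force: [0.3, 0.4, 0.7]
width: 0.0003
grip_force: 0.0
```

Run:
```python
from bench import r
import cv2
im=r.camera('top')[130:310,150:390];im2=r.camera('side')[120:320,180:420]
import numpy as np
cv2.imwrite('pics/a.png',np.vstack([cv2.resize(im[:,:,::-1],(400,300)),cv2.resize(im2[:,:,::-1],(400,300))]))
```

```text
(no output)
```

View pics/a.png

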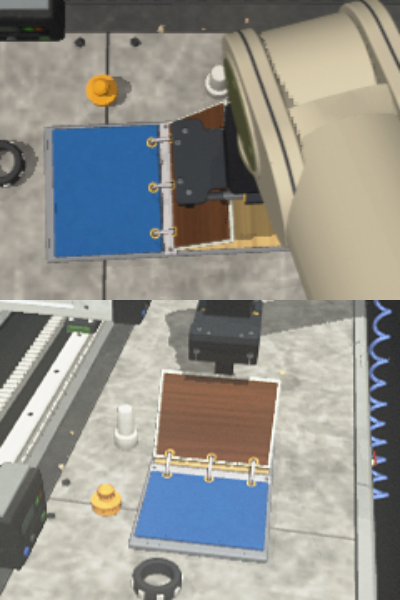

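The fingers are behind the white back, below the free edge, and the gripper body is clear above it. Now the push.

Request:
drive_tool([
  [[0,-0.012,0,0,0,0,0],[0,-0.012,0,0,0,0,0],[0,-0.012,0,0,0,0,0],[0,-0.012,0,0,0,0,0],[0,-0.012,0,0,0,0,0],[0,-0.012,0,0,0,0,0],[0,-0.012,0,0,0,0,0]],
])

```text
time: 4.0
ee_pos: [0.5102, 0.1084, 0.1055]
eef_rot: [1.0, 0.025, 0.0, -0.0]
ft_force: [0.6, -2.0, 0.8]
width: 0.0006
grip_force: 0.8
```

Request:
drive_tool([
  [[0,-0.011,0,0,0,0,0],[0,-0.011,0,0,0,0,0],[0,-0.012,0.001,0,0,0,0],[0,-0.012,0.005,0,0,0,0],[0,-0.012,0.005,0,0,0,0],[0,-0.01,0.008,0,0,0,0],[0,-0.01,0.008,0,0,0,0],[0,0,0,0,0,0,0]],
])

```text
time: 4.8
ee_pos: [0.5052, 0.1868, 0.077]
eef_rot: [1.0, 0.026, -0.001, -0.0]
ft_force: [0.5, -0.1, 0.2]
width: 0.0004
grip_force: 0.0
```

Request:
drive_tool([
  [[0,-0.007,0.01,0,0,0,0],[0,-0.007,0.011,0,0,0,0],[0,-0.003,0.008,0,0,0,0],[0,-0.002,0.008,0,0,0,0]],
])

```text
time: 5.2
ee_pos: [0.5053, 0.2046, 0.0406]
eef_rot: [1.0, 0.025, -0.0, -0.0]
ft_force: [-0.7, 0.8, 1.0]
width: 0.0005
grip_force: 0.4
```

Run:
```python
from bench import r
import cv2
im2=r.camera('side')[120:320,180:420]
cv2.imwrite('pics/b.png',cv2.resize(im2[:,:,::-1],(600,500)))
```

```text
(no output)
```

View pics/b.png

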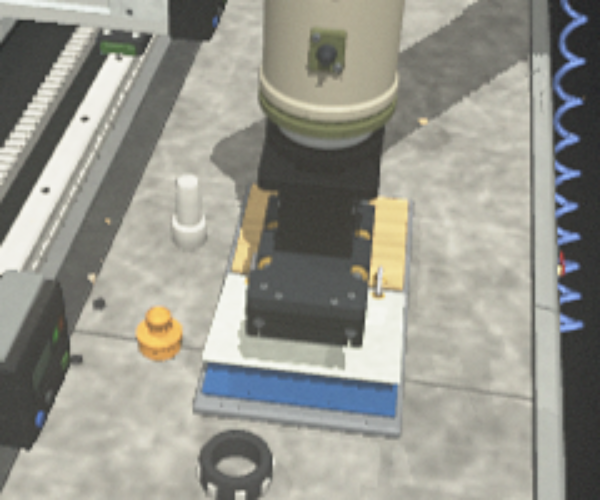

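The leaf is over and white side up, still slightly raised (white edge at about row 375, blue showing under it). Pin, plug and nut have not moved. I press down in small steps.

Request:
drive_tool([
  [[0,0,0.006,0,0,0,0],[0,0,0.005,0,0,0,0],[0,0,0.003,0,0,0,0]],
])

```text
time: 5.55
ee_pos: [0.5055, 0.2039, 0.0271]
eef_rot: [1.0, 0.025, -0.0, 0.0]
ft_force: [-0.1, 0.6, 1.1]
width: 0.0006
grip_force: 0.4
```

Request:
drive_tool([
  [[0,0,0.001,0,0,0,0],[0,0,0.001,0,0,0,0]],
])

```text
time: 5.75
ee_pos: [0.5055, 0.2039, 0.0258]
eef_rot: [1.0, 0.025, -0.0, 0.0]
ft_force: [-5.0, -2.1, 14.3]
width: 0.0005
grip_force: 6.6
```

The force jumped to 14 N at z = 0.0258, so the leaf is at its end stop. I retreat straight up, then to the right.

Request:
drive_tool([
  [[0,0,-0.01,0,0,0,0],[0,0,-0.03,0,0,0,0],[0,0,-0.04,0,0,0,0],[0,0,-0.04,0,0,0,0],[0,0.045,-0.02,0,0,0,0],[0,0.045,0,0,0,0,0],[0,0.045,0,0,0,0,0],[0,0.045,0,0,0,0,0],[0,0.045,0,0,0,0,0],[0,0,0,0,0,0,0]],
])

```text
time: 6.75
ee_pos: [0.5167, -0.0279, 0.1661]
eef_rot: [1.0, 0.02, 0.0, 0.001]
ft_force: [-0.3, -0.1, -0.6]
width: 0.0002
grip_force: 0.0
```

Run:
```python
from bench import r
import cv2
im2=r.camera('side')[120:320,180:420]
cv2.imwrite('pics/c.png',cv2.resize(im2[:,:,::-1],(600,500)))
```

```text
(no output)
```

View pics/c.png

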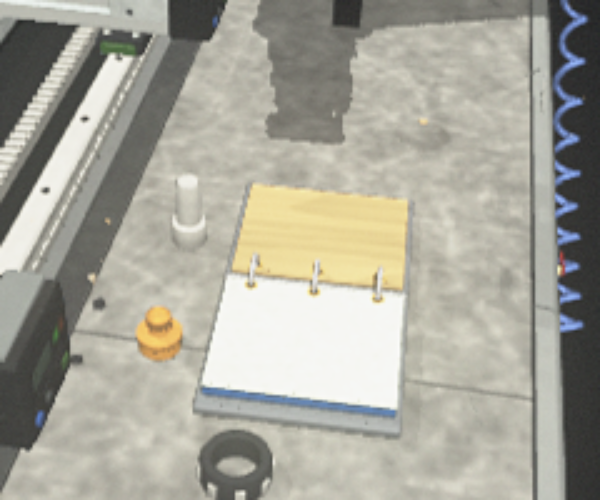

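The walnut leaf lies flat on the left pile with its white edge at row ~400. The oak leaf lies flat in view, the loose parts are unmoved and the hand is clear.

```bash
python3 -c "
from bench import r
print(r.close_job())"
```

```text
the job is handed in; nothing more can be done
None
```

The walnut leaf is pressed flat on the left pile, with the oak leaf open to view on the right, the pin, plug and nut where they were, and the hand clear; I handed the job in at about 7 s, and the judge returned no verdict.

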